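Clear the stray beaker and hold the airing crate's gate wide

ROBOT

A 6-joint arm with a two-finger parallel gripper is mounted at the origin on the work surface. World frame = base frame: x ahead of the robot, y to its left, z up, the work surface at z = 0. Lengths are in m, angles in rad, forces in N, time in s.
With the tool pointing down it reaches from about 0.325 to 1 m from the base axis. Payload 5.1 kg.
Tool frame: the origin (TCP) lies at the very end of the fingers, on their centre line; the grasp point (between the pads) lies 19 mm behind it (bot.grip_depth is the distance from the TCP to the grasp point, in m); z points along the fingers, y is the direction in which the jaws open and shut (so a half turn about z gives the same grasp; the last joint's range is limited). The gripper opens to 85 mm and grips with 20 to 120 N. Pads are 22 mm wide; open, the fingers measure 114 mm over their backs; the gripper's body (76 mm by 85 mm) begins 54 mm behind the grasp point. The pads swing forward as they close: fully open they stand 13 mm farther back than shut.
Start: joints at [1.184, 0.124, 1.65, -0, 1.367, -0.083], TCP at [0.194, 0.62, 0.231] pointing down, gripper open.
Joint ranges: [-2.61, 2.61], [-1.02, 2.33], [0.03, 2.71], [-1.35, 4.49], [0.32, 2.68], [-2.91, 2.91]. Speed limits (rad/s): [2.57, 2.57, 3.14, 3.14, 3.14, 3.14].

INTERFACE

Orientations are given as a unit quaternion [w, x, y, z].
In Python, from cell import bot, cams, job gives the robot as it stands.
- The arm moves only by the tool step_arm, never from a script. Its argument "targets" is a list that holds one entry, the list of rows, each a list of 7 numbers: the finger opening in mm, from 0 to 85.4, then the shift along the tool's x, y, z in mm, then the turn, a rotation vector about the tool's x, y, z in degrees. In form: [[[fingers, x, y, z, ax, ay, az], ...]]. A call has 1 to 8 rows; each row shifts and turns the pose as measured when the row begins, along the tool's axes as they then stand; what a row does not reach is not made up. A row lasts 1/12 s, in which the tool goes at most 41.7 mm and 7.16 degrees, less where a joint would pass 70% of its speed; a pose out of reach is approached as far as the arm can. A call with a gripper value outside its range is refused whole. The fingers move at their own pace and stop on an object; "squeeze" is the grip in N (left out, the last holds). Time passes only in rows, so rows that do not move let the fingers close. It gives the time, the measured TCP pose, the force and the opening at its end, in the units of the state.
- bot.get_state(): the state, without advancing time (a new reading comes with each control period).
- cams.grab_frame(name): name is "side" or "top"; returns a dict with "image" (400x640x3 uint8, red, green, blue), "fovy" (degrees; the focal length in pixels is half the picture's height over the tangent of half this angle, whatever the lens; pixels are square), "cx", "cy" (the principal point, pixels), "dist_coeffs" ([k1, k2, p1, p2, k3] as OpenCV has them; the pictures are not rectified), "R" (3x3) and "t" (3): a world point X has camera coordinates R X + t. Camera axes: x right, y down, z forward; pixel columns grow to the right and rows downward; lengths in m; the calibration is good to about 2 mm. A picture is of the moment at which its call begins. There is no depth.
- job.sign_off(): hands the job in, once; it reports no verdict.
Trained networks look in a picture, given as the dict that the camera call returned (one of the last four; its "shot" number tells which), for a name from the list of things; names that differ only in an ending like _2 or _b are one class to them, and where a whole thing is asked for, a point or a joint stands for the part that bears it (a point fixed in the world has none). Each returns a list of dicts, best first, with "conf" (0 to 1); they miss things now and then, are a little off and sometimes report something else, mostly with a low value. They report only what shows in the picture. A call takes as long as a camera call. They do not tell look-alikes from the thing itself.
- cams.find_in(thing, picture): "point" ([column, row] in pixels, amid what is visible of it).
The state is a dict: "clock": time; "joint_positions": joint angles; "joint_vel": joint speeds; "effort": joint torques, N m; "tcp_pos": TCP position; "ee_rot": TCP orientation; "contact_force": force on the tool from outside, world axes, zero at the start; "torque": the same for the moment, N m; "grip_width": opening from 0.0 (shut) to 1.0 (fully open).
Only numpy, scipy, OpenCV 4.12 (cv2) and the standard library are available. Lean on these libraries where they do the work, as an engineer would, in place of code of your own. Each camera call takes 0.05 s, during which the arm holds its last target.

TASK

A stray wooden beaker is standing where the airing crate's gate swings: nest it into the stack of its two fellows first, fully seated. Then pinch the slide bolt on top of the crate to draw it, pinch the sprung grip on the gate and, keeping it squeezed, swing the gate past its airing notch until it stands wide open, square to the crate's front or a little more. Finish holding the gate there by the squeezed grip - do not let go, for it swings back by itself - and leave the stack standing where it is and everything else on the bench undisturbed.

Things in the scene. Friction and masses are not known exactly. Their poses are not given: they have to be found in the camera images.
- crate: slatted wooden airing crate, fixed to the bench, 240 deep (x) x 290 wide (y) x 155 tall. Origin: centre of its footprint, on the bench; -x is its front, closed by a slatted gate (222 wide, 18 thick, flush with the front and top), +y is its hinge side. Its catches stand on top along the front edge, up to 207 above the bench
- gate_hinge (a point): point on the gate's vertical hinge axis at the gate's top (155 above the bench), at the crate's front corner on its +y side (crate frame x -124, y 113)
- gate (a joint): gate angle, rad: 0 shut, growing as it swings out to the robot's side about the hinge (clockwise from above), 1.57 square to the front, stop at 1.75. A spring shuts it (0.2 N m shut, 0.7 wide). A sprung plunger holds it in an airing notch at about 0.86; entering (from 0.4) and leaving the notch take roughly 1.2 N m each; clear of it from 1.3. Sweeps the bench within 240 of the hinge
- bolt_pinch (a point): slide bolt on the crate top: midpoint between its two dark steel tabs while shot, 35 above the crate top (crate frame x -80, y 45, z 190). Tabs stand 52 up, 22 wide (crate x), 7 thick, outer faces 52 apart along crate y. The hinge-side tab is fixed, the other slides to it; drawn, the pair's middle lies 7.5 nearer the hinge side. Rod and eye lie within 20 of the crate top: keep fingertips above
- slide_bolt (a joint): travel of the sliding tab towards the fixed one, m: 0 shot (holds the gate shut), 0.015 fully drawn (tabs 37 over their outer faces). Drawn from about 0.011 on. No spring: stiff (4 N) and stays where it is left
- grip_pinch (a point): squeeze grip on the gate's top rail: midpoint between its two dark steel tabs while let go, 35 above the rail (crate frame x -111, y -65, z 190 while shut), 178.5 from the hinge axis; turns with the gate. Tabs like the slide bolt's, outer faces 52 apart along the gate, the hinge-side one fixed; squeezed, the pair's middle lies 6 nearer the hinge. Rod and staple lie within 20 of the rail
- squeeze_grip (a joint): travel of the grip's sliding tab towards the fixed one, m: 0 let go (its bolt holds the gate shut), 0.012 squeezed home (40 over the outer faces). Frees the gate from about 0.009. Sprung: 5 N at rest, 8 N squeezed, returns when let go
- cup_stray: turned dark-wood beaker, like the other two: 66 tall, 32 dia foot, tapering out to 50 dia at 44 above the foot, then a straight rim band 60 dia from 44 to 66 (wall 2.5). Nested, the band's shoulder rests on the rim below, so each beaker stands 22 higher than the one under it. Origin at the centre of the foot's underside, z up. This one stands alone in front of the gate, in its swing
- cup_mid: turned dark-wood beaker, like the other two: 66 tall, 32 dia foot, tapering out to 50 dia at 44 above the foot, then a straight rim band 60 dia from 44 to 66 (wall 2.5). Nested, the band's shoulder rests on the rim below, so each beaker stands 22 higher than the one under it. Origin at the centre of the foot's underside, z up. This one is already nested in cup_low and is the top of the stack, to the left or right
- cup_low: turned dark-wood beaker, like the other two: 66 tall, 32 dia foot, tapering out to 50 dia at 44 above the foot, then a straight rim band 60 dia from 44 to 66 (wall 2.5). Nested, the band's shoulder rests on the rim below, so each beaker stands 22 higher than the one under it. Origin at the centre of the foot's underside, z up. The lowest of the stack, standing on the bench, 66 tall
- wax_jar: bystander: squat amber glass jar with steel lid, 60 dia x 75 tall. Origin under its middle
- polish_tin: bystander: flat aluminium tin, 50 dia x 27 tall, on the bench in front of the crate, just outside the gate's swing. Origin under its middle
- mallet: bystander: round carver's mallet standing on its head, 84 dia x 197 tall. Origin under its middle
- dome_blank: bystander: half-round wooden blank, 90 dia x 42 tall. Origin under its middle
- gouge_a: bystander: carving gouge lying at the left, 250 long, 26 thick, origin at the ferrule, +x towards the blade tip
- gouge_b: bystander: carving gouge lying to the right of the crate, 240 long, 26 thick, origin at the ferrule
- hammer: bystander: hammer lying at the left, about 280 long. Origin under its middle
- dust_brush: bystander: brush lying at the right. Origin under its middle
Things that resemble listed ones, but are neither listed nor needed, are in the scene too. What is shaped like the cup_low but green is not meant.

How it is judged:
By the outcome, as a careful person would: the job done as asked, in the order asked, and still so for the second after the job is handed in, while the arm keeps its last pose, push and grip.
It also fails if it takes over 58 s, if anything falls off the work surface, if the arm or the gripper's body presses on something with over 40 N, if the wrist force passes 120 N, or if a joint passes its speed limit or range.

## Working session

There is one attempt and no reset: what is moved stays moved. The work goes in short steps, Python scripts to look and compute and a tool call to move; the robot and the scene stay as the last step left them, time stands still between calls to the robot, and variables do not carry over. Pictures are saved under pics/ and viewed, and the job is handed in when it is done.

Besides the shell and the picture viewer there is one more tool, called after ">>>" by a JSON object that holds its "api" and its "payload". step_arm: Moves the arm, as the interface text tells. Its arguments: {"type":"object","properties":{"targets":{"type":"array"},"squeeze":{"type":"number"}},"required":["targets"]}

```bash
ls; mkdir -p pics; cat > h.py <<'E'
import numpy as np,cv2,pickle
from cell import bot,cams,job
def K(p):
    h=p["image"].shape[0]; f=h/2/np.tan(np.radians(p["fovy"])/2)
    return np.array([[f,0,p["cx"]],[0,f,p["cy"]],[0,0,1]])
def ray(p,uv):
    u=cv2.undistortPoints(np.array([[uv]],float),K(p),np.array(p["dist_coeffs"],float)).ravel()
    R=np.array(p["R"]);t=np.array(p["t"])
    return -R.T@t, R.T@np.array([u[0],u[1],1])
def onz(p,uv,z):
    c,d=ray(p,uv); return c+d*(z-c[2])/d[2]
def proj(p,X):
    R=np.array(p["R"]);r,_=cv2.Rodrigues(R)
    q,_=cv2.projectPoints(np.array(X,float).reshape(-1,1,3),r,np.array(p["t"],float),K(p),np.array(p["dist_coeffs"],float)); return q.reshape(-1,2)
def tri(p1,u1,p2,u2):
    c1,d1=ray(p1,u1);c2,d2=ray(p2,u2)
    A=np.stack([d1,-d2],1);s=np.linalg.lstsq(A,c2-c1,rcond=None)[0]
    a=c1+d1*s[0];b=c2+d2*s[1];return (a+b)/2,np.linalg.norm(a-b)
def save(p,n,box=None,sc=1,pts=()):
    im=p["image"][:,:,::-1].copy()
    for u in pts: cv2.circle(im,(int(round(u[0])),int(round(u[1]))),2,(0,0,255),-1)
    if box: im=im[box[1]:box[3],box[0]:box[2]]
    if sc!=1: im=cv2.resize(im,None,fx=sc,fy=sc,interpolation=cv2.INTER_CUBIC)
    cv2.imwrite("pics/"+n,im)
E
python3 - <<'E'
from h import *
np.set_printoptions(precision=4,suppress=True)
s=cams.grab_frame("side");t=cams.grab_frame("top")
pickle.dump((s,t),open("f0.pkl","wb"))
save(s,"s0.png");save(t,"t0.png")
for n in ["crate","gate_hinge","bolt_pinch","grip_pinch","gate","slide_bolt","squeeze_grip","cup_stray","cup_mid","cup_low","wax_jar","polish_tin","mallet","dome_blank","gouge_a","hammer","dust_brush"]:
    for nm,p in(("s",s),("t",t)):
        print(n,nm,[(np.round(r["point"],1).tolist(),round(r["conf"],2)) for r in cams.find_in(n,p)[:5]])
st=bot.get_state();print(st["tcp_pos"],st["ee_rot"],st["clock"],st["grip_width"],bot.grip_depth)
for p in (s,t): print(-np.array(p["R"]).T@p["t"],p["fovy"],p["dist_coeffs"])
E
```

```text
pics
crate s [([392.6, 212.1], 0.81)]
crate t [([343.1, 148.7], 0.61)]
gate_hinge s [([392.9, 210.3], 0.88)]
gate_hinge t [([342.2, 146.1], 0.63)]
bolt_pinch s [([391.7, 209.3], 0.82), ([269.9, 164.1], 0.49)]
bolt_pinch t [([341.7, 145.9], 0.94)]
grip_pinch s [([361.7, 212.9], 0.71)]
grip_pinch t [([340.1, 180.1], 0.9)]
gate s [([359.1, 213.8], 0.62)]
gate t [([337.7, 180.3], 0.56), ([185.7, 216.9], 0.43)]
slide_bolt s [([369.2, 189.4], 0.67)]
slide_bolt t []
squeeze_grip s [([376.0, 213.5], 0.53)]
squeeze_grip t [([371.3, 170.2], 0.38)]
cup_stray s [([314.4, 234.9], 0.75)]
cup_stray t [([329.5, 229.1], 0.68), ([220.3, 205.2], 0.23)]
cup_mid s [([329.9, 302.7], 0.57)]
cup_mid t [([421.5, 244.0], 0.51)]
cup_low s [([323.7, 348.9], 0.9), ([361.2, 289.4], 0.85), ([330.7, 316.6], 0.67), ([279.1, 293.7], 0.58)]
cup_low t [([457.2, 256.6], 0.66), ([410.6, 213.6], 0.62)]
wax_jar s [([269.9, 162.2], 0.77)]
wax_jar t [([210.3, 235.5], 0.74)]
polish_tin s [([317.2, 278.4], 0.75)]
polish_tin t [([159.8, 192.3], 0.72), ([377.1, 241.1], 0.5)]
mallet s [([327.1, 144.1], 0.8)]
mallet t [([211.9, 164.9], 0.71)]
dome_blank s [([300.1, 168.5], 0.55)]
dome_blank t [([220.7, 202.4], 0.68), ([333.3, 229.1], 0.32)]
gouge_a s [([414.0, 312.2], 0.89), ([281.6, 156.9], 0.5), ([320.3, 277.7], 0.42)]
gouge_a t [([185.5, 216.6], 0.81), ([443.0, 178.1], 0.75), ([341.6, 145.2], 0.2)]
hammer s [([287.6, 139.8], 0.98)]
hammer t [([160.8, 193.1], 0.67), ([376.2, 238.3], 0.44)]
dust_brush s [([408.4, 351.8], 0.6), ([283.6, 142.0], 0.36), ([326.2, 147.1], 0.21)]
dust_brush t [([470.5, 203.0], 0.81)]
[0.1945 0.6202 0.2313] [-0.      0.1513  0.9885 -0.    ] 1.8 1.000416572945715 0.0187
[ 0.1724 -1.066   1.0832] 45.502493898652496 [-0.0576  0.      0.      0.      0.    ]
[0.3345 0.0058 1.5301] 47.90046242964817 [0.0084 0.     0.     0.     0.    ]
```

View pics/s0.png

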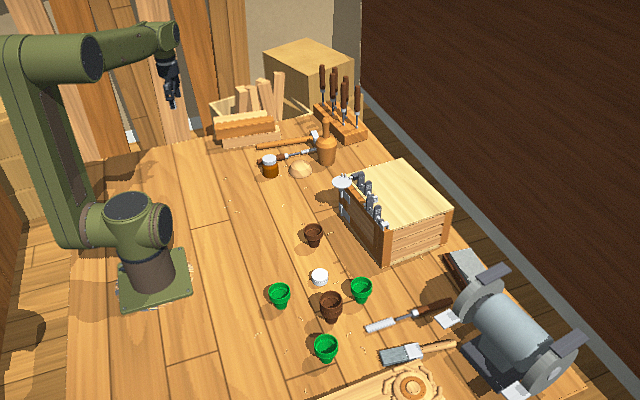

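View pics/t0.png

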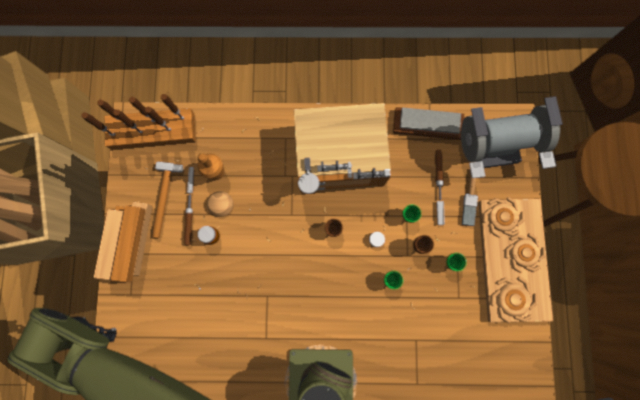

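```bash
python3 - <<'E'
from h import *
s,t=pickle.load(open("f0.pkl","rb"))
save(s,"s0c.png",(250,120,450,270),4);save(t,"t0c.png",(280,100,480,250),4);save(s,"s0d.png",(250,240,450,390),4)
E
```

```text
(no output)
```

View pics/s0c.png

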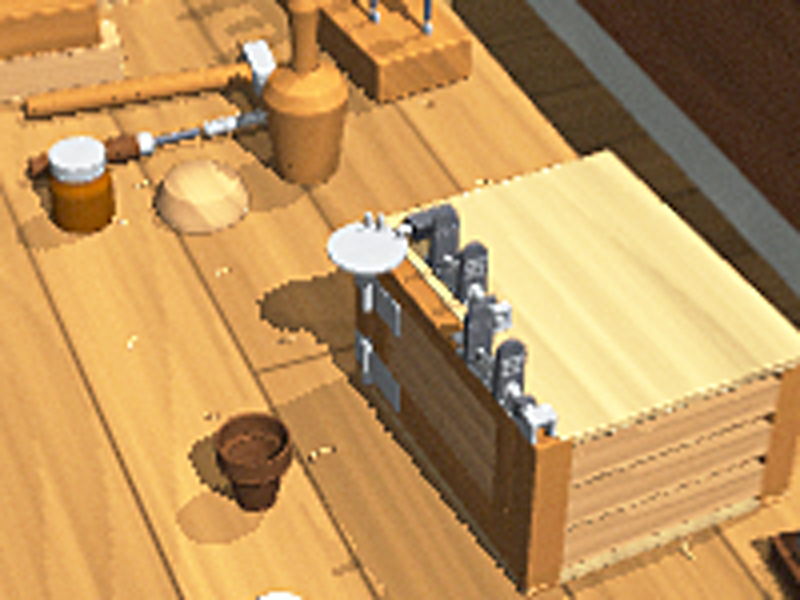

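View pics/t0c.png

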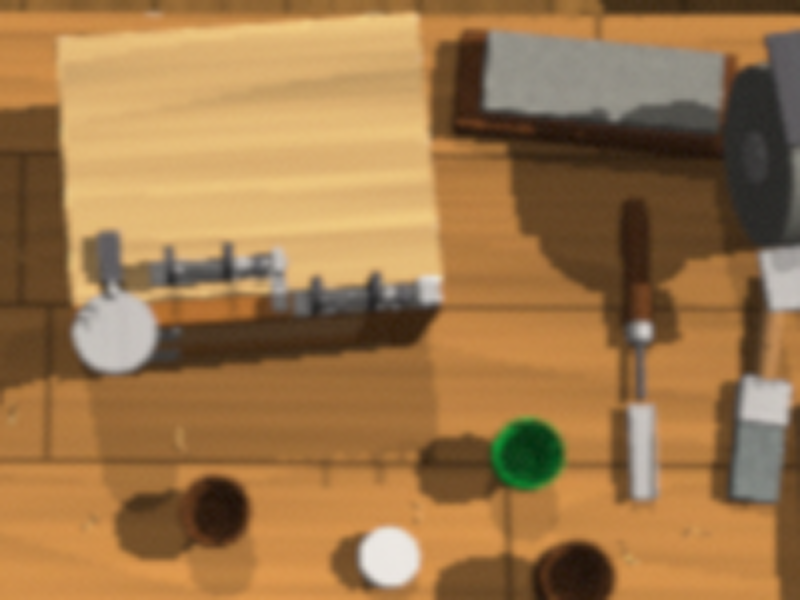

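View pics/s0d.png

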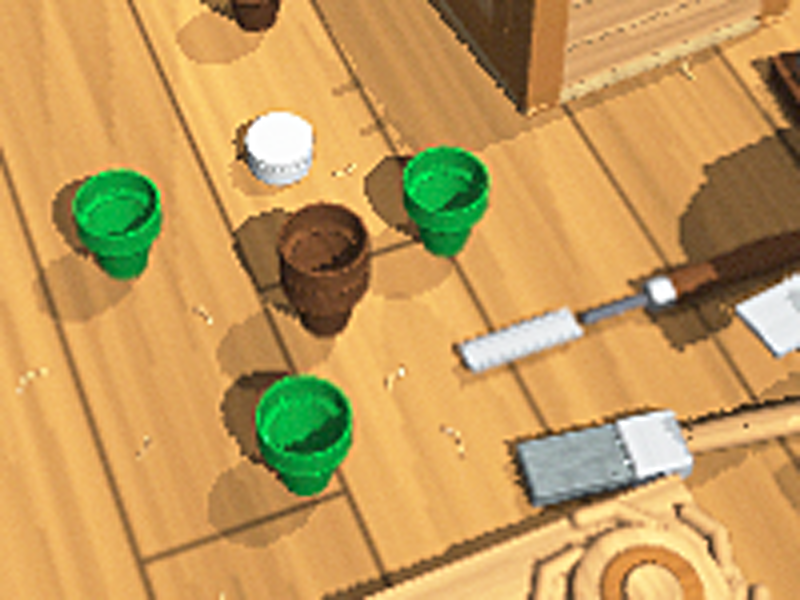

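```bash
python3 - <<'E'
from h import *
np.set_printoptions(precision=4,suppress=True)
s,t=pickle.load(open("f0.pkl","rb"))
T=lambda x,y:(280+x/4-.375,100+y/4-.375)
S=lambda x,y:(250+x/4-.375,120+y/4-.375)
print("disc",tri(s,S(367,249),t,T(115,332)))
print("backL",onz(t,T(57,37),.155),onz(s,S(608,151),.155), "backR",onz(t,T(418,13),.155))
print("frontR top",onz(s,S(565,440),.155),onz(t,T(441,305),.155))
for a in [(170,262),(228,260),(317,295),(375,293)]: print("tab",onz(t,T(*a),.205))
print("stray",onz(t,T(215,511),.066),onz(s,S(253,440),.066))
print("stack",onz(t,T(575,577),.088),onz(s,(250+325/4,240+240/4),.088))
print("tin",onz(t,T(389,556),.027))
print("green",onz(t,T(528,454),.066),onz(t,(456,262),.066),onz(t,(393.5,280),.066))
# edge-based: dark centroid of beakers rim in top
save(t,"t1.png",(320,210,480,300),5)
save(t,"t2.png",(285,95,405,195),6)
save(s,"s2.png",(330,160,450,270),6)
E
```

```text
disc (array([0.6244, 0.0429, 0.1563]), np.float64(0.004058126076767868))
backL [0.8676 0.0916 0.155 ] [0.8623 0.0921 0.155 ] backR [ 0.889  -0.1972  0.155 ]
frontR top [ 0.6691 -0.2117  0.155 ] [ 0.6499 -0.2115  0.155 ]
tab [0.6704 0.0002 0.205 ]
tab [ 0.6722 -0.0437  0.205 ]
tab [ 0.6456 -0.1106  0.205 ]
tab [ 0.6474 -0.1542  0.205 ]
stray [ 0.497  -0.0385  0.066 ] [ 0.4935 -0.0392  0.066 ]
stack [ 0.444  -0.3249  0.088 ] [ 0.4418 -0.3305  0.088 ]
tin [ 0.4648 -0.1848  0.027 ]
green [ 0.546  -0.2945  0.066 ] [ 0.3884 -0.4326  0.066 ] [ 0.3293 -0.2313  0.066 ]
```

View pics/t1.png

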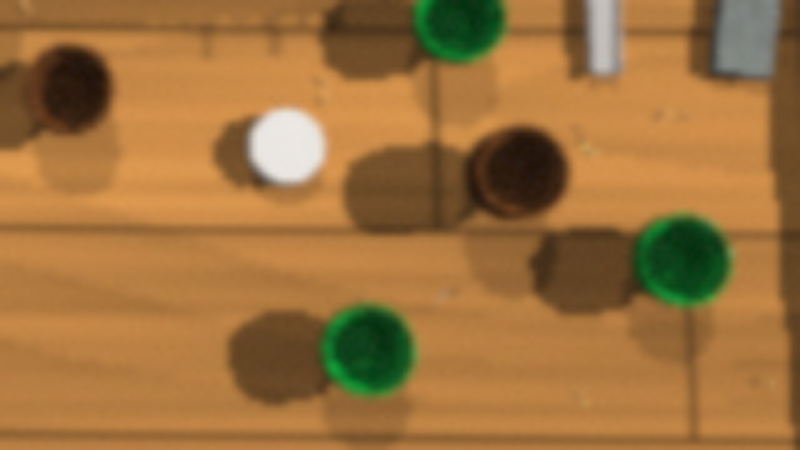

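View pics/t2.png

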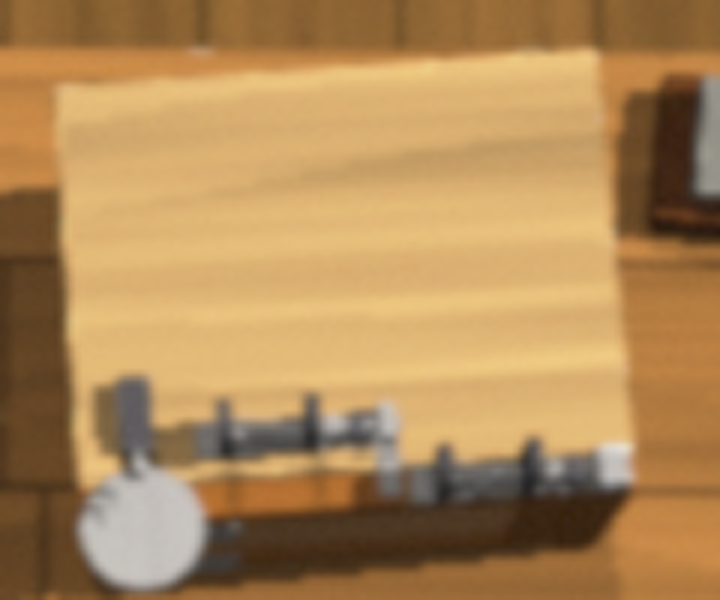

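View pics/s2.png

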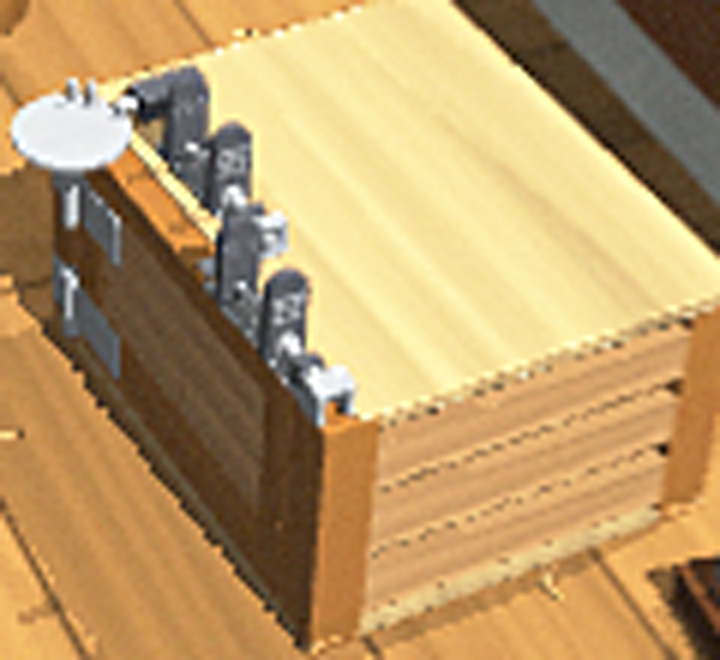

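```bash
python3 - <<'E'
from h import *
from scipy.optimize import least_squares
np.set_printoptions(precision=4,suppress=True)
s,t=pickle.load(open("f0.pkl","rb"))
T=lambda x,y:(285+x/6-.42,95+y/6-.42)
S=lambda x,y:(330+x/6-.42,160+y/6-.42)
S0=lambda x,y:(250+x/4-.375,120+y/4-.375)
obs=[(t,(.12,.145,.155),T(57,87)),(t,(.12,-.145,.155),T(598,52)),
(s,(.12,.145,.155),S0(608,151)),(s,(-.12,-.145,.155),S(322,428)),(s,(-.12,-.145,0),S(312,648))]
def W(q,c):
    c=np.asarray(c,float).reshape(-1,3);a=q[2];R=np.array([[np.cos(a),-np.sin(a),0],[np.sin(a),np.cos(a),0],[0,0,1]])
    return c@R.T+[q[0],q[1],0]
def res(q): return np.concatenate([proj(p,W(q,c))[0]-u for p,c,u in obs])
r=least_squares(res,[.76,-.04,.07]);q=r.x;print(q);print(r.fun.reshape(-1,2))
pts={"bolt":(-.08,.045,.19),"grip":(-.111,-.065,.19),"hinge":(-.124,.113,.155)}
for k,v in pts.items(): print(k,W(q,v))
np.save("q.npy",q)
# overlay
P=[]
for c,h in (((-.08,.045),.5),((-.111,-.065),.5)):
    for d in(.0225,-.0225):
        for xx in (-.011,.011):
            for z in(.155,.207): P.append((c[0]+xx,c[1]+d,z))
for a in(-.12,.12):
    for b in(-.145,.145): P.append((a,b,.155))
P.append(pts["hinge"]);P.append((-.12,-.145,0));P.append((-.12,.145,0))
def ov(p,n,box,sc):
    im=cv2.resize(p["image"][box[1]:box[3],box[0]:box[2],::-1],None,fx=sc,fy=sc,interpolation=cv2.INTER_CUBIC)
    for u in proj(p,W(q,P)): cv2.circle(im,tuple(int(round(v)) for v in ((u-box[:2]+.5)*sc-.5)),2,(0,0,255),-1)
    cv2.imwrite("pics/"+n,im)
ov(t,"t3.png",(285,95,405,195),6);ov(s,"s3.png",(330,160,450,270),6)
E
```

```text
[ 0.7571 -0.0588  0.0668]
[[-0.8987 -0.0811]
 [-0.6363  0.3711]
 [ 1.0263 -0.5864]
 [ 0.5385  0.6995]
 [-0.707   1.2385]]
bolt [[ 0.6743 -0.0193  0.19  ]]
grip [[ 0.6507 -0.1311  0.19  ]]
hinge [[0.6258 0.0456 0.155 ]]
```

View pics/t3.png

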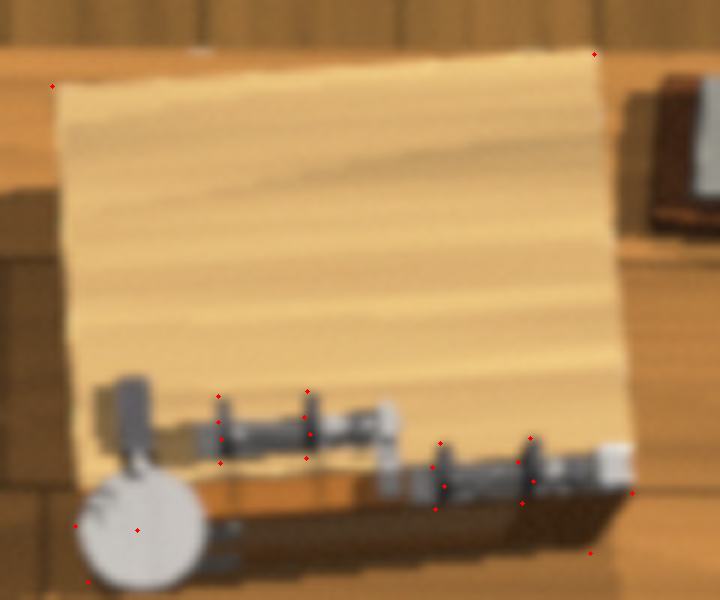

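View pics/s3.png

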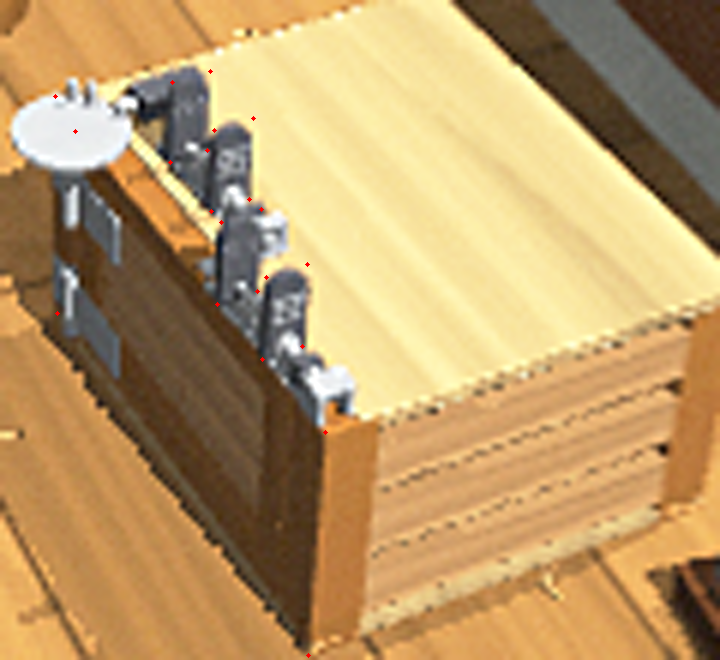

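>>> {"api": "step_arm", "payload": {"targets": [[[85,-27,-30,0,0,0,0],[85,-27,-30,0,0,0,0],[85,-27,-30,0,0,0,0],[85,-27,-30,0,0,0,0],[85,-27,-30,0,0,0,0],[85,-27,-30,0,0,0,0],[85,-27,-30,0,0,0,0],[85,-27,-30,0,0,0,0]]], "squeeze": 40}}

```text
clock: 2.47
tcp_pos: [0.3302, 0.3225, 0.2294]
ee_rot: [0.0, 0.145, 0.99, 0.001]
contact_force: [1.2, -0.9, -1.0]
grip_width: 0.993
```

```bash
cat > g.py <<'E'
import sys,numpy as np
from h import *
from scipy.spatial.transform import Rotation as Ro
def go(tgt,jaw=None,show=True):
    st=bot.get_state();w=np.array(st["ee_rot"]);R=Ro.from_quat(w,scalar_first=True).as_matrix()
    d=R.T@(np.array(tgt)-st["tcp_pos"])*1000
    a=np.degrees(np.arctan2(R[1,1],R[0,1]))
    out="clock %.2f tcp %s shift_mm %s |%.0f| jaw %.1f"%(st["clock"],np.round(st["tcp_pos"],4),np.round(d,1),np.linalg.norm(d),a)
    if jaw is not None:
        Rd=np.array([[-np.sin(np.radians(jaw)),np.cos(np.radians(jaw)),0],[np.cos(np.radians(jaw)),np.sin(np.radians(jaw)),0],[0,0,-1]]).T
        Rd=np.stack([[-np.sin(np.radians(jaw)),np.cos(np.radians(jaw)),0],[np.cos(np.radians(jaw)),np.sin(np.radians(jaw)),0],[0,0,-1]],1)
        Rd[:,0]=np.cross(Rd[:,1],Rd[:,2])
        out+=" turn %s"%np.round(np.degrees(Ro.from_matrix(R.T@Rd).as_rotvec()),1)
    print(out," F",np.round(st["contact_force"],1),"w",round(st["grip_width"]*85.4,1))
if __name__=="__main__":
    v=[float(x) for x in sys.argv[1:]]
    go(v[:3],v[3] if len(v)>3 else None)
E
python3 g.py .4955 -.039 .15 93.8
```

```text
clock 2.47 tcp [0.3302 0.3225 0.2294] shift_mm [-261.7 -299.3   79. ] |405| jaw 73.4 turn [  0.1   0.  -20.4]  F [ 1.2 -0.9 -1. ] w 84.8
```

>>> {"api": "step_arm", "payload": {"targets": [[[85,-26,-30,0,0,0,0],[85,-26,-30,0,0,0,0],[85,-26,-30,5,0,0,0],[85,-26,-30,5,0,0,0],[85,-26,-30,5,0,0,0],[85,-26,-30,5,0,0,-7],[85,-20,-30,5,0,0,-7],[85,-20,-30,5,0,0,-6]]]}}

```text
clock: 3.13
tcp_pos: [0.4608, 0.0363, 0.2044]
ee_rot: [0.007, -0.02, 1.0, 0.002]
contact_force: [1.1, 0.1, 0.5]
grip_width: 1.0
```

```bash
python3 g.py .4955 -.039 .15 93.8
```

```text
clock 3.13 tcp [0.4608 0.0363 0.2044] shift_mm [-31.  -76.8  54.5] |99| jaw 92.3 turn [ 0.2  0.8 -1.5]  F [1.1 0.1 0.5] w 85.4
```

>>> {"api": "step_arm", "payload": {"targets": [[[85,-10,-26,12,0,0.4,-1.5],[85,-10,-26,12,0,0.4,0],[85,-10,-24,12,0,0,0],[85,0,0,10,0,0,0],[85,0,0,0,0,0,0]]]}}

```text
clock: 3.55
tcp_pos: [0.4992, -0.0484, 0.1578]
ee_rot: [0.002, -0.031, 1.0, 0.001]
contact_force: [0.1, 0.2, 0.0]
grip_width: 0.998
```

```bash
cat > look.py <<'E'
import sys
from h import *
n=sys.argv[1]
s=cams.grab_frame("side");t=cams.grab_frame("top")
pickle.dump((s,t),open(n+".pkl","wb"))
save(s,n+"s.png",(250,130,450,280),4);save(t,n+"t.png",(280,150,480,300),4)
E
python3 g.py .4955 -.039 .041 93.8; python3 look.py a
```

```text
clock 3.55 tcp [ 0.4992 -0.0484  0.1578] shift_mm [  3.6   9.4 116.8] |117| jaw 93.5 turn [ 0.1  0.2 -0.3]  F [0.1 0.2 0. ] w 85.3
```

View pics/as.png

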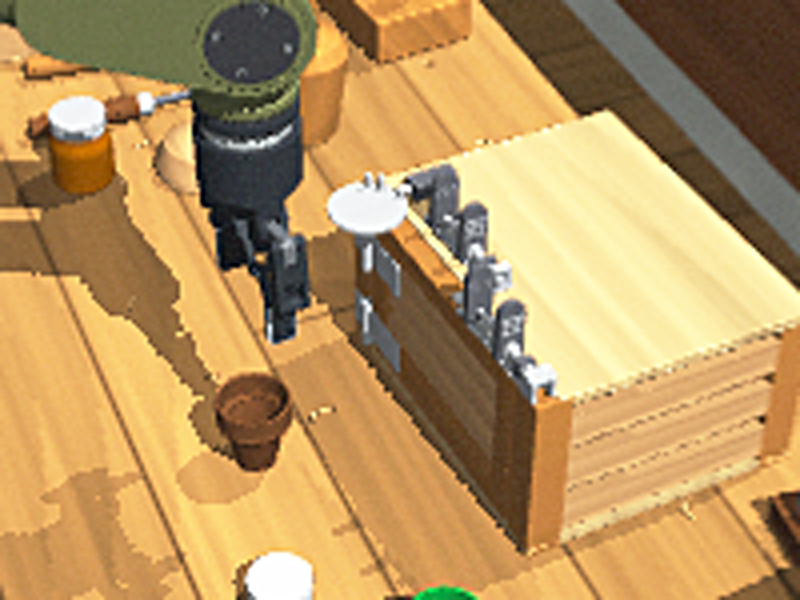

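View pics/at.png

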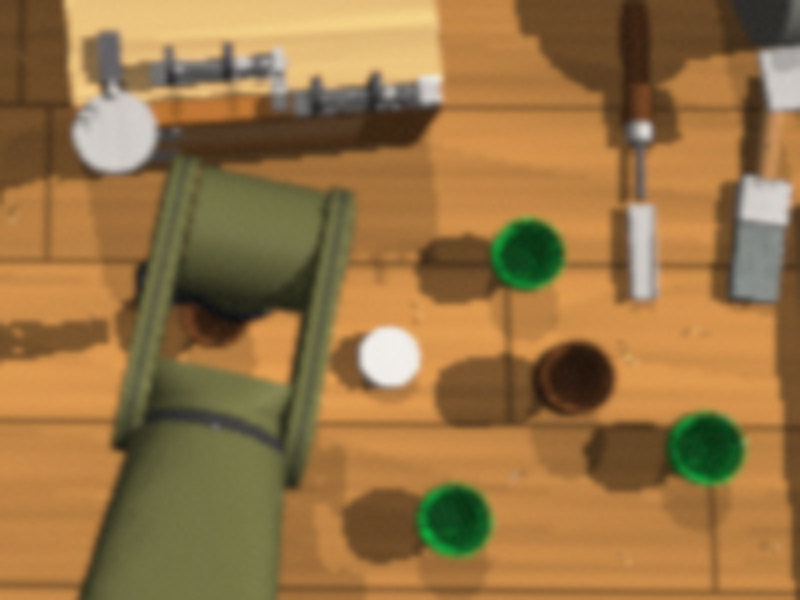

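>>> {"api": "step_arm", "payload": {"targets": [[[85,2,5,20,0,0.2,0],[85,2,5,25,0,0,0],[85,0,0,25,0,0,0],[85,0,0,18,0,0,0],[85,0,0,0,0,0,0]]]}}

```text
clock: 4.07
tcp_pos: [0.4998, -0.0327, 0.0775]
ee_rot: [0.009, -0.035, 0.999, -0.0]
contact_force: [-1.5, 0.0, 0.1]
grip_width: 0.997
```

```bash
python3 g.py .4955 -.039 .041 93.8
```

```text
clock 4.07 tcp [ 0.4998 -0.0327  0.0775] shift_mm [ 5.4 -5.9 36.4] |37| jaw 94.0 turn [-0.1  1.1  0.2]  F [-1.5  0.   0.1] w 85.2
```

>>> {"api": "step_arm", "payload": {"targets": [[[85,4,-4,12,0,1,0],[85,0,-1,12,0,0,0],[85,0,0,10,0,0,0],[85,0,0,0,0,0,0],[85,0,0,0,0,0,0]]]}}

```text
clock: 4.48
tcp_pos: [0.4988, -0.0364, 0.0454]
ee_rot: [0.003, -0.037, 0.999, -0.001]
contact_force: [0.3, -0.3, -0.2]
grip_width: 0.995
```

```bash
python3 g.py .4955 -.039 .041 93.8
```

```text
clock 4.48 tcp [ 0.4988 -0.0364  0.0454] shift_mm [ 3.5 -2.3  4.4] |6| jaw 94.3 turn [-0.2  0.4  0.5]  F [ 0.3 -0.3 -0.2] w 85.0
```

>>> {"api": "step_arm", "payload": {"targets": [[[85,2.5,-2,3,0,0.4,0],[85,1,0,2,0,0,0],[85,0,0,0,0,0,0],[50,0,0,0,0,0,0],[50,0,0,0,0,0,0],[50,0,0,0,0,0,0],[50,0,0,0,0,0,0]]]}}

```text
clock: 5.07
tcp_pos: [0.4978, -0.0397, 0.0431]
ee_rot: [0.002, -0.037, 0.999, -0.002]
contact_force: [-0.7, 0.3, -0.5]
grip_width: 0.679
```

```bash
python3 g.py .4955 -.039 .041 93.8
```

```text
clock 5.07 tcp [ 0.4978 -0.0397  0.0431] shift_mm [2.2 0.9 2.1] |3| jaw 94.2 turn [-0.3  0.2  0.4]  F [-0.7  0.3 -0.5] w 58.0
```

>>> {"api": "step_arm", "payload": {"targets": [[[50,0,0,0,0,0,0],[50,0,0,0,0,0,0],[50,0,0,-15,0,0,0],[50,0,0,-25,0,0,0],[50,0,0,-30,0,0,0],[50,0,0,-30,0,0,0],[50,0,0,-15,0,0,0],[50,0,0,0,0,0,0]]]}}

```text
clock: 5.73
tcp_pos: [0.4938, -0.0387, 0.1587]
ee_rot: [-0.003, -0.037, 0.999, -0.001]
contact_force: [0.1, 0.2, 0.1]
grip_width: 0.681
```

```bash
python3 g.py .443 -.3265 .16 93.8;python3 look.py b
```

```text
clock 5.73 tcp [ 0.4938 -0.0387  0.1587] shift_mm [  72.  -283.3   -0.3] |292| jaw 94.2 turn [-0.1 -0.3  0.4]  F [0.1 0.2 0.1] w 58.2
```

View pics/bs.png

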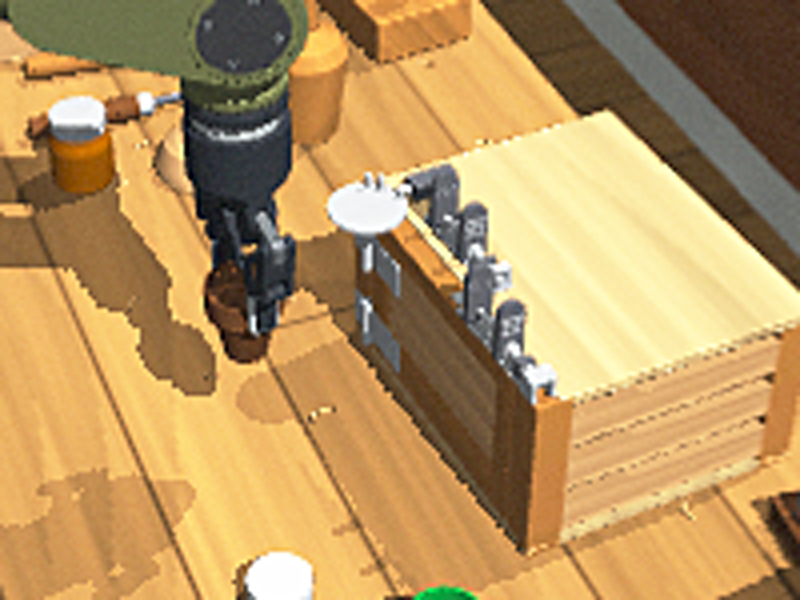

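```bash
python3 - <<'E'
from h import *
s,t=pickle.load(open("b.pkl","rb"))
x=np.array([.4938,-.0387,.1587])
for dx in(0,-.01):
    P=[x+[dx,0,-.0431],x+[dx-.016,0,-.0431],x+[dx+.016,0,-.0431],x+[dx,0,.023],x+[dx-.03,0,.023],x+[dx,-.016,-.0431]]
    u=proj(s,P);print(np.round((u-[250,130]+.5)*4-.5,0).tolist())
save(s,"b2.png",(290,175,340,230),10)
save(t,"b3.png",(315,195,365,250),10)
print(np.round((proj(t,P)-[315,195]+.5)*10))
E
```

```text
[[251.0, 352.0], [231.0, 357.0], [270.0, 347.0], [247.0, 285.0], [208.0, 295.0], [258.0, 365.0]]
[[238.0, 355.0], [218.0, 361.0], [258.0, 350.0], [234.0, 289.0], [195.0, 299.0], [245.0, 369.0]]
[[194. 353.]
 [194. 404.]
 [194. 303.]
 [201. 330.]
 [201. 430.]
 [245. 353.]]
```

View pics/b2.png

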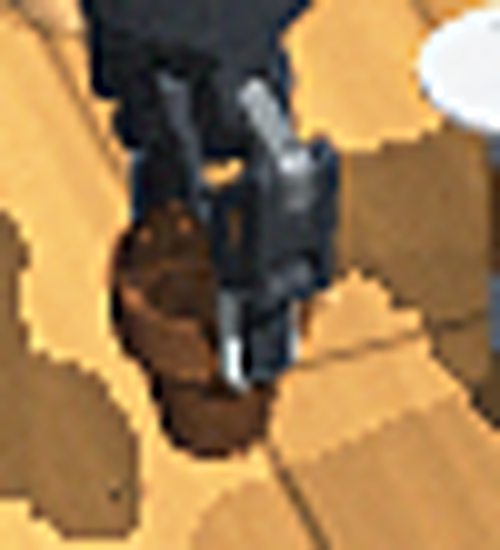

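>>> {"api": "step_arm", "payload": {"targets": [[[50,10,-37,0,0,0,0],[50,9,-38,0,0,0,0],[50,9,-38,0,0,0,0],[50,9,-38,0,0,0,0],[50,9,-38,0,0,0,0],[50,9,-38,0,0,0,0],[50,9,-30,0,0,0,0],[50,3,-10,0,0,0,0]]]}}

```text
clock: 6.5
tcp_pos: [0.4368, -0.3125, 0.1366]
ee_rot: [-0.015, -0.043, 0.999, 0.007]
contact_force: [-1.0, -0.1, -0.6]
grip_width: 0.673
```

```bash
python3 g.py .4455 -.3275 .12 93.8
```

```text
clock 6.50 tcp [ 0.4368 -0.3125  0.1366] shift_mm [ -7.9 -16.   16.1] |24| jaw 94.9 turn [ 0.9 -1.7  1.1]  F [-1.  -0.1 -0.6] w 57.5
```

>>> {"api": "step_arm", "payload": {"targets": [[[50,-4,-4,-12,0.9,-1.7,1],[50,-3,-8,0,0,0,0],[50,-1,-3,0,0,0,0],[50,0,0,0,0,0,0],[50,0,0,0,0,0,0]]]}}

```text
clock: 6.92
tcp_pos: [0.4447, -0.3253, 0.1427]
ee_rot: [-0.002, -0.032, 0.999, 0.003]
contact_force: [0.2, 0.3, -0.0]
grip_width: 0.679
```

```bash
python3 g.py .4455 -.3275 .12 93.8; python3 - <<'E'
from h import *
s=cams.grab_frame("side");t=cams.grab_frame("top");pickle.dump((s,t),open("c.pkl","wb"))
save(s,"cs.png",(280,240,380,340),8)
save(t,"ct.png",(370,200,470,290),8)
E
```

```text
clock 6.92 tcp [ 0.4447 -0.3253  0.1427] shift_mm [-0.7 -2.4 22.7] |23| jaw 93.7 turn [ 0.4 -0.2 -0.1]  F [ 0.2  0.3 -0. ] w 58.0
```

View pics/cs.png

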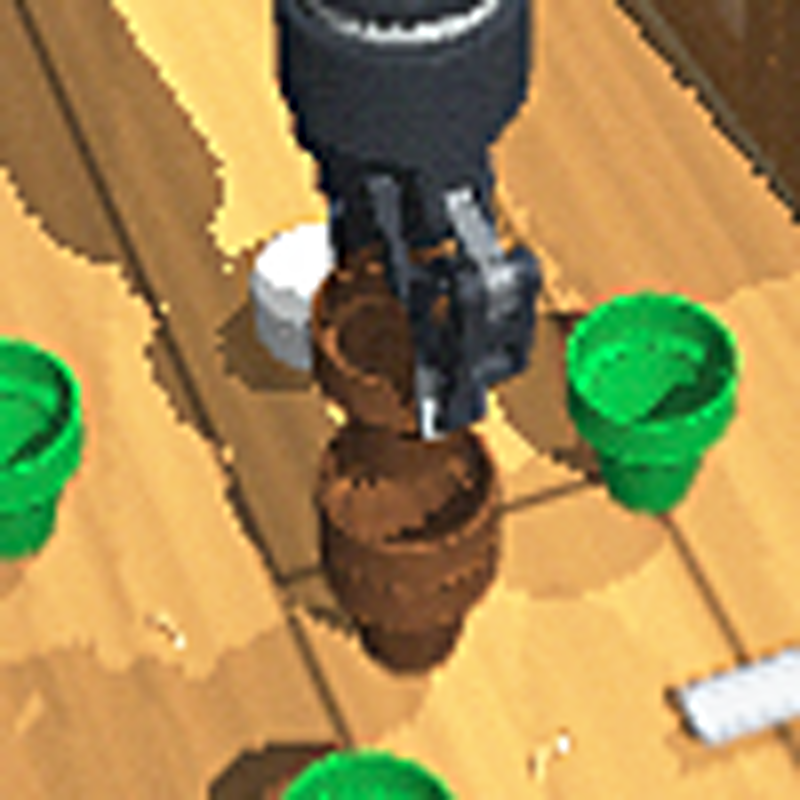

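View pics/ct.png

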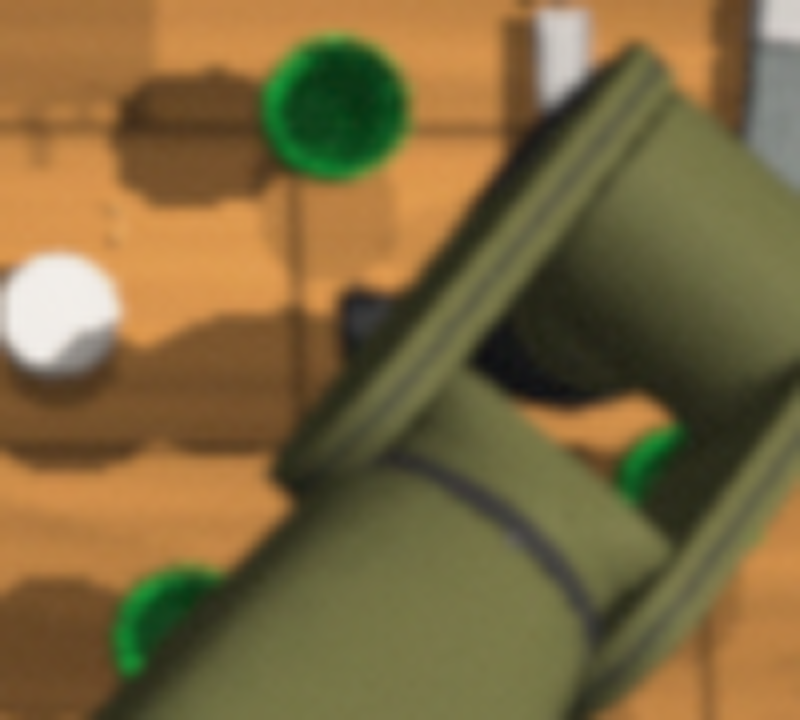

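>>> {"api": "step_arm", "payload": {"targets": [[[50,-0.5,-2,10,0,0,0],[50,0,0,12,0,0,0],[50,0,0,10,0,0,0],[50,0,0,5,0,0,0],[50,0,0,0,0,0,0]]]}}

```text
clock: 7.43
tcp_pos: [0.4458, -0.3246, 0.1017]
ee_rot: [-0.002, -0.034, 0.999, 0.003]
contact_force: [0.1, -0.3, -1.0]
grip_width: 0.686
```

```bash
python3 g.py .4455 -.3265 .087 93.8
```

```text
clock 7.43 tcp [ 0.4458 -0.3246  0.1017] shift_mm [ 0.3 -1.9 14.7] |15| jaw 93.9 turn [ 0.4 -0.3  0.1]  F [ 0.1 -0.3 -1. ] w 58.6
```

>>> {"api": "step_arm", "payload": {"targets": [[[50,0,-2,5,0,0,0],[50,0,-1,5,0,0,0],[50,0,0,3,0,0,0],[50,0,0,0,0,0,0]]]}}

```text
clock: 7.77
tcp_pos: [0.4459, -0.3283, 0.0871]
ee_rot: [-0.002, -0.034, 0.999, 0.003]
contact_force: [-1.0, -1.2, 0.3]
grip_width: 0.682
```

```bash
python3 g.py .4455 -.3265 .087 93.8
```

```text
clock 7.77 tcp [ 0.4459 -0.3283  0.0871] shift_mm [0.3 1.8 0.1] |2| jaw 93.9 turn [ 0.4 -0.3  0.1]  F [-1.  -1.2  0.3] w 58.2
```

>>> {"api": "step_arm", "payload": {"targets": [[[50,0,1,2,0,0,0],[50,0,0,1,0,0,0],[50,0,0,1,0,0,0],[50,0,0,0,0,0,0]]]}}

```text
clock: 8.1
tcp_pos: [0.4476, -0.3295, 0.0869]
ee_rot: [-0.0, -0.034, 0.999, 0.001]
contact_force: [-0.2, -0.1, 0.1]
grip_width: 0.684
```

```bash
python3 g.py .4455 -.3265 .087 93.8; python3 - <<'E'
from h import *
s=cams.grab_frame("side");pickle.dump(s,open("d.pkl","wb"))
save(s,"ds.png",(280,240,380,340),8)
E
```

```text
clock 8.10 tcp [ 0.4476 -0.3295  0.0869] shift_mm [ 1.9  3.1 -0.1] |4| jaw 93.9 turn [ 0.1 -0.1  0.1]  F [-0.2 -0.1  0.1] w 58.4
```

View pics/ds.png

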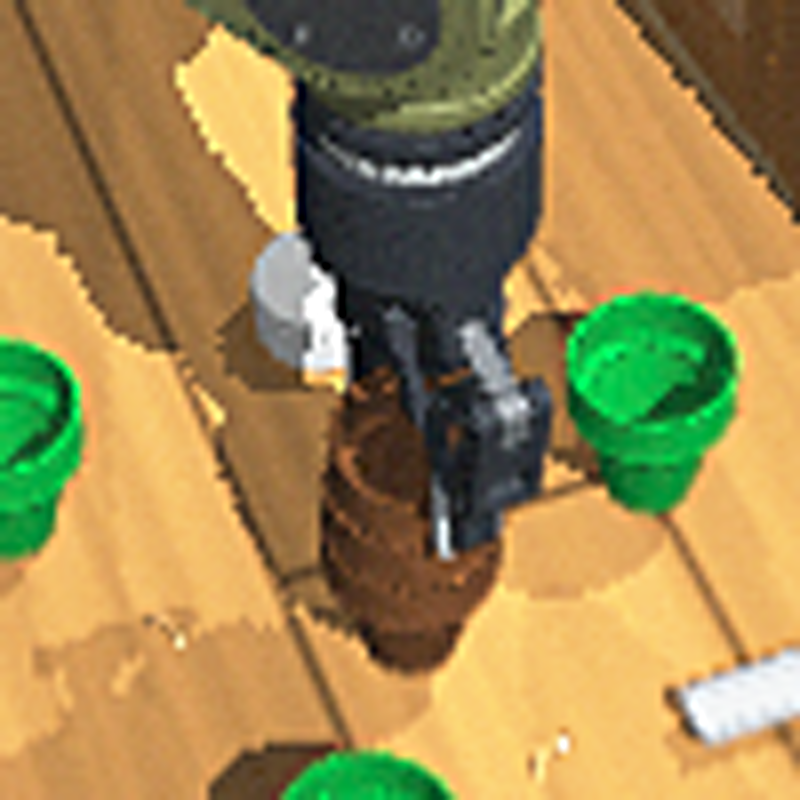

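>>> {"api": "step_arm", "payload": {"targets": [[[50,3,3,0,0,0,0],[50,0,0,2,0,0,0],[50,0,0,2,0,0,0],[50,0,0,0,0,0,0]]]}}

```text
clock: 8.48
tcp_pos: [0.4473, -0.3295, 0.0867]
ee_rot: [0.004, -0.034, 0.999, -0.003]
contact_force: [-0.9, 0.5, -0.4]
grip_width: 0.682
```

```bash
python3 g.py .4445 -.3265 .087 93.8
```

```text
clock 8.48 tcp [ 0.4473 -0.3295  0.0867] shift_mm [ 2.6  3.2 -0.3] |4| jaw 93.9 turn [-0.4  0.4  0.1]  F [-0.9  0.5 -0.4] w 58.2
```

>>> {"api": "step_arm", "payload": {"targets": [[[85,0,0,0,0,0,0],[85,0,0,0,0,0,0],[85,0,0,0,0,0,0],[85,0,0,0,0,0,0],[85,0,0,-10,0,0,0],[85,0,0,-20,0,0,0],[85,0,0,-30,0,0,0],[85,0,0,-30,0,0,0]]]}}

```text
clock: 9.15
tcp_pos: [0.4403, -0.3229, 0.1678]
ee_rot: [-0.005, -0.034, 0.999, 0.006]
contact_force: [0.0, 0.1, 0.8]
grip_width: 0.99
```

```bash
python3 g.py .4445 -.3265 .087 93.8; python3 - <<'E'
from h import *
s=cams.grab_frame("side");t=cams.grab_frame("top");pickle.dump((s,t),open("e.pkl","wb"))
save(s,"es.png",(280,240,380,340),8)
save(t,"et.png",(370,200,470,290),6)
E
```

```text
clock 9.15 tcp [ 0.4403 -0.3229  0.1678] shift_mm [-4.8 -4.9 80.7] |81| jaw 93.9 turn [ 0.7 -0.6  0.1]  F [0.  0.1 0.8] w 84.5
```

View pics/es.png

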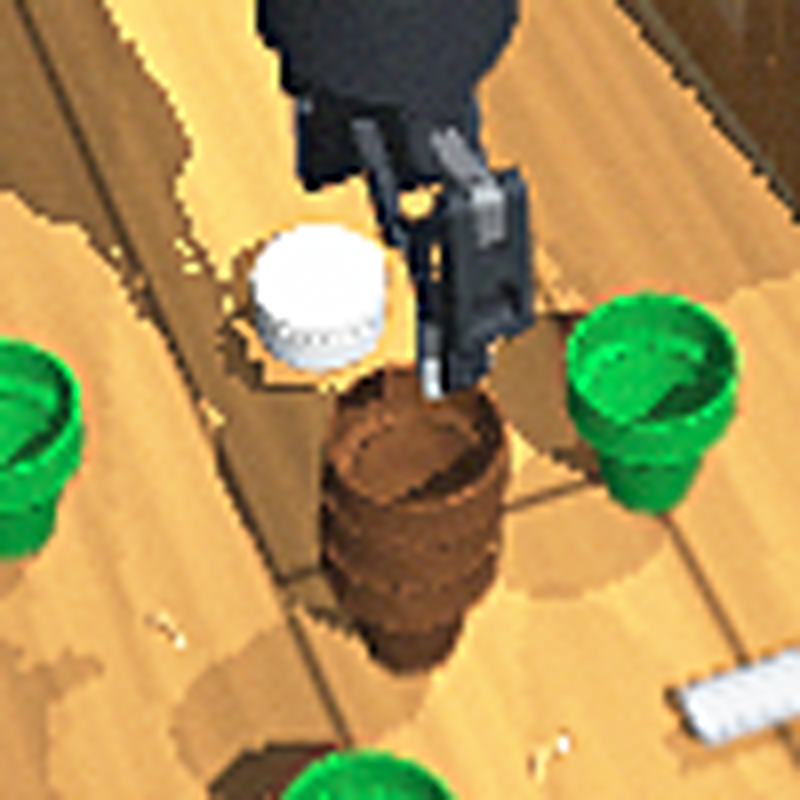

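>>> {"api": "step_arm", "payload": {"targets": [[[70,-18,20,-22,0.7,-0.6,0],[70,-22,25,-22,0,0,0],[70,-22,25,-22,0,0,0],[70,-25,28,-15,0,0,0],[70,-25,28,-15,0,0,0],[70,-27,30,-10,0,0,0],[70,-27,30,0,0,0,0],[70,-27,30,0,0,0,0]]]}}

```text
clock: 9.92
tcp_pos: [0.6224, -0.0952, 0.2869]
ee_rot: [0.006, -0.027, 1.0, -0.006]
contact_force: [0.5, -1.2, 0.0]
grip_width: 0.822
```

```bash
python3 g.py .6743 -.0203 .24 93.8
```

```text
clock 9.92 tcp [ 0.6224 -0.0952  0.2869] shift_mm [-55.3  72.6  46.7] |102| jaw 93.1 turn [-0.7  0.7 -0.7]  F [ 0.5 -1.2  0. ] w 70.2
```

>>> {"api": "step_arm", "payload": {"targets": [[[70,-20,25,5,-0.7,0.7,-0.7],[70,-20,25,10,0,0,0],[70,-13,18,12,0,0,0],[70,0,2,12,0,0,0],[70,0,0,0,0,0,0],[70,0,0,0,0,0,0]]]}}

```text
clock: 10.42
tcp_pos: [0.6761, -0.0101, 0.2464]
ee_rot: [0.0, -0.038, 0.999, 0.001]
contact_force: [-0.3, 0.7, 0.0]
grip_width: 0.82
```

```bash
python3 g.py .6743 -.0203 .178 93.8; python3 - <<'E'
from h import *
s=cams.grab_frame("side");t=cams.grab_frame("top");pickle.dump((s,t),open("f.pkl","wb"))
save(s,"fs.png",(330,130,450,250),5)
save(s,"fs2.png",(300,270,360,330),10)
a=np.linspace(0,2*np.pi,13)
save(t,"ft.png",(400,220,450,270),12)
for c in((.4445,-.3265),(.448,-.3295)):
  P=np.stack([c[0]+.03*np.cos(a),c[1]+.03*np.sin(a),0*a+.11],1)
  us=proj(s,P);print(us[:,0].min(),us[:,0].max(),us[:,1].min(),us[:,1].max())
  us=proj(t,P);print(us[:,0].min(),us[:,0].max(),us[:,1].min(),us[:,1].max())
E
```

```text
clock 10.42 tcp [ 0.6761 -0.0101  0.2464] shift_mm [  2.6 -10.2  68.4] |69| jaw 94.4 turn [0.1 0.  0.6]  F [-0.3  0.7  0. ] w 70.0
320.0843208897005 343.04240012746124 284.2851459440481 302.4183718769631
415.8994011752387 435.081235415236 233.6771213046025 252.79237870835274
321.75270353731327 344.7447491314092 284.72280600135895 302.89048208980626
416.82774759070224 436.00359285025263 232.57804523230158 251.6789658989123
```

View pics/fs.png

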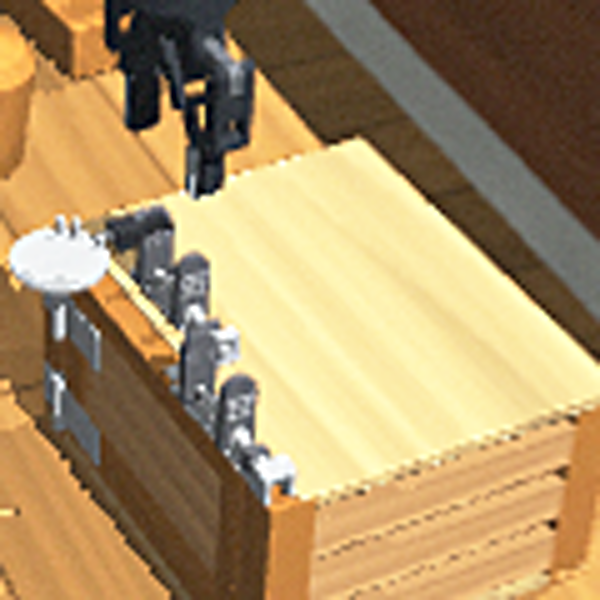

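View pics/fs2.png

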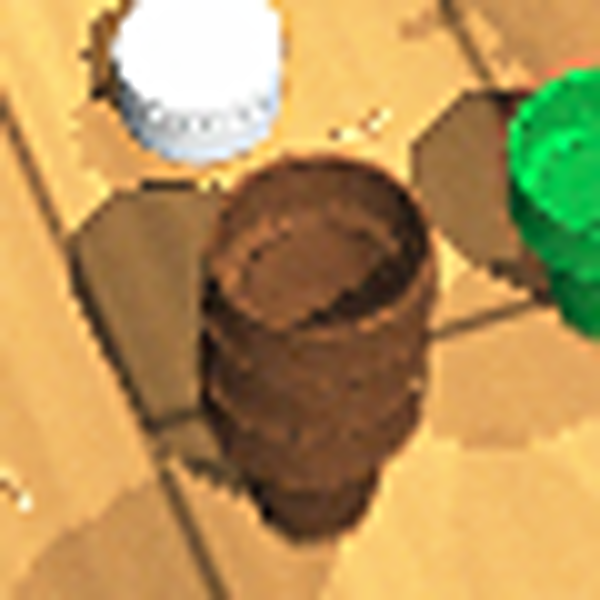

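View pics/ft.png

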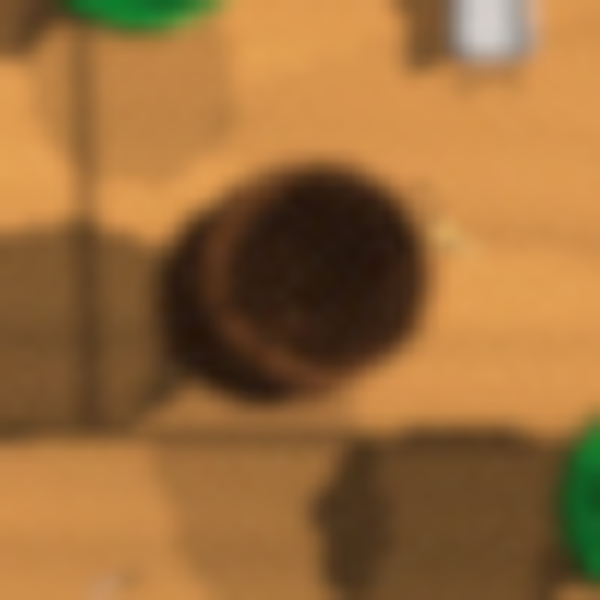

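>>> {"api": "step_arm", "payload": {"targets": [[[70,2,-8,8,0,0,0.6],[70,0,-2,12,0,0,0],[70,0,0,5,0,0,0],[70,0,0,0,0,0,0],[70,0,0,0,0,0,0]]]}}

```text
clock: 10.93
tcp_pos: [0.6737, -0.0271, 0.2221]
ee_rot: [0.002, -0.029, 1.0, 0.0]
contact_force: [0.6, -0.3, -0.8]
grip_width: 0.819
```

```bash
python3 g.py .6743 -.0203 .178 93.8
```

```text
clock 10.93 tcp [ 0.6737 -0.0271  0.2221] shift_mm [-0.8  6.7 44.2] |45| jaw 93.3 turn [ 0.   0.3 -0.5]  F [ 0.6 -0.3 -0.8] w 69.9
```

>>> {"api": "step_arm", "payload": {"targets": [[[70,0,4,0,0,0,-0.3],[70,0,0,0,0,0,0],[70,0,0,0,0,0,0]]]}}

```text
clock: 11.18
tcp_pos: [0.6734, -0.0234, 0.2224]
ee_rot: [0.002, -0.031, 1.0, 0.001]
contact_force: [0.3, 0.2, -0.1]
grip_width: 0.818
```

```bash
python3 g.py .6743 -.0203 .178 93.8; python3 look.py g;  python3 - <<'E'
from h import *
s,t=pickle.load(open("g.pkl","rb"));save(s,"gs.png",(340,150,420,220),10);save(t,"gt.png",(290,110,390,190),8)
E
```

```text
clock 11.18 tcp [ 0.6734 -0.0234  0.2224] shift_mm [-0.9  3.  44.4] |45| jaw 93.6 turn [ 0.   0.3 -0.2]  F [ 0.3  0.2 -0.1] w 69.8
```

View pics/gs.png

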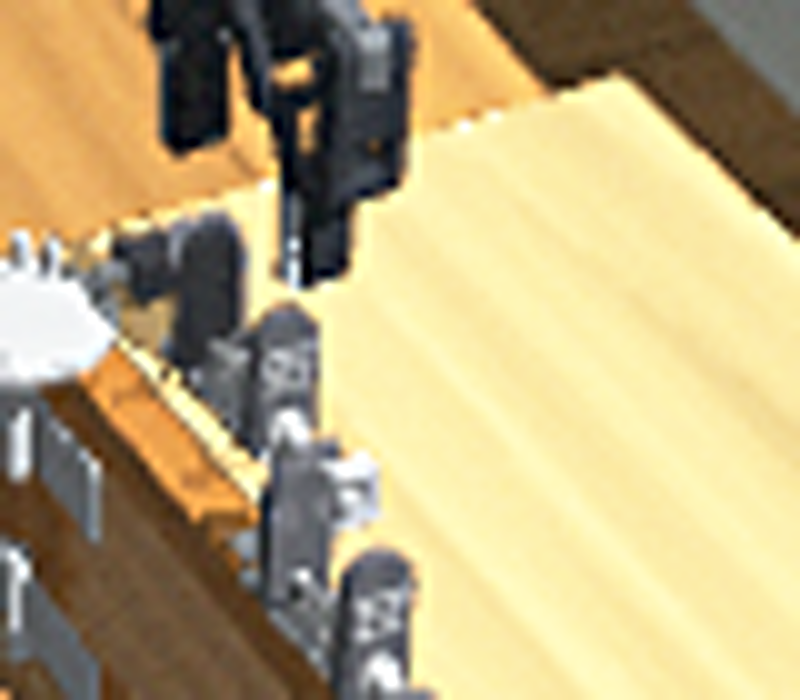

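View pics/gt.png

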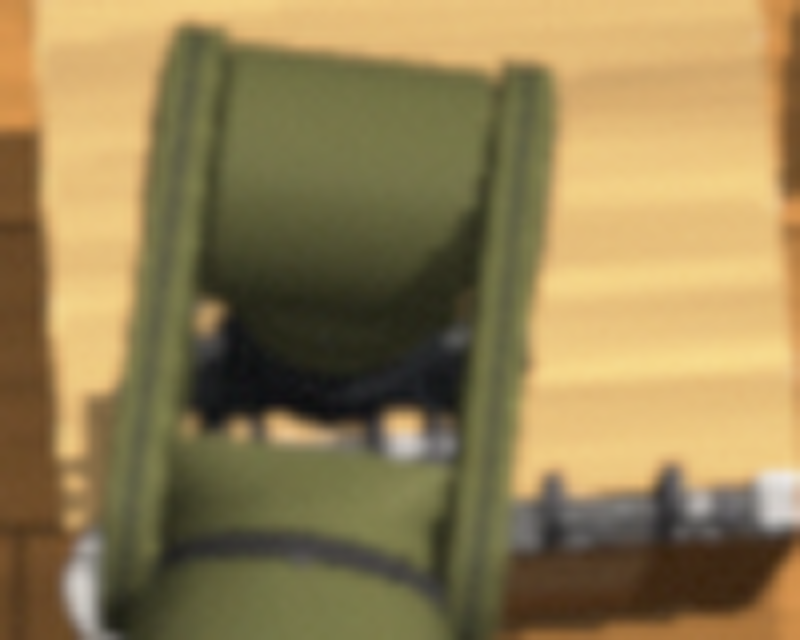

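```bash
python3 - <<'E'
from h import *
from scipy.spatial.transform import Rotation as Ro
s,t=pickle.load(open("g.pkl","rb"));st=bot.get_state()
R=Ro.from_quat(st["ee_rot"],scalar_first=True).as_matrix();p=np.array(st["tcp_pos"])
for zb in(0,-.008):
  P=[p+R@[dx,dy,zb] for dy in(-.035,-.0495) for dx in(.011,-.011)]
  P+=[p+R@[dx,dy,zb] for dy in(.035,.0495) for dx in(.011,-.011)]
  print(np.round((proj(s,P)-[340,150]+.5)*10).tolist())
q=np.load("q.npy")
a=q[2];Rc=np.array([[np.cos(a),-np.sin(a),0],[np.sin(a),np.cos(a),0],[0,0,1]])
P=[Rc@[x,.045-.026,z]+[q[0],q[1],0] for x in(-.091,-.069) for z in(.175,.207)]
print(np.round((proj(s,P)-[340,150]+.5)*10).tolist())
E
```

```text
[[281.0, 308.0], [347.0, 288.0], [305.0, 335.0], [371.0, 315.0], [173.0, 182.0], [237.0, 163.0], [152.0, 157.0], [215.0, 139.0]]
[[282.0, 287.0], [348.0, 267.0], [306.0, 314.0], [372.0, 294.0], [173.0, 161.0], [238.0, 142.0], [152.0, 136.0], [216.0, 118.0]]
[[260.0, 408.0], [263.0, 324.0], [323.0, 388.0], [327.0, 305.0]]
```

>>> {"api": "step_arm", "payload": {"targets": [[[70,1,2,12,0,0.2,0],[70,0,0,14,0,0,0],[70,0,0,12,0,0,0],[70,0,0,4,0,0,0],[70,0,0,0,0,0,0],[70,0,0,0,0,0,0]]]}}

```text
clock: 11.78
tcp_pos: [0.6717, -0.0203, 0.1745]
ee_rot: [-0.0, -0.032, 1.0, 0.001]
contact_force: [-0.4, 0.6, -0.0]
grip_width: 0.822
```

```bash
python3 g.py .672 -.0208 .177 93.8
```

```text
clock 11.78 tcp [ 0.6717 -0.0203  0.1745] shift_mm [-0.3 -0.5 -2.5] |3| jaw 93.6 turn [ 0.1 -0.  -0.2]  F [-0.4  0.6 -0. ] w 70.2
```

>>> {"api": "step_arm", "payload": {"targets": [[[58,0,0,-2,0,0,0],[54,0,0,0,0,0,0],[52,0,0,0,0,0,0],[52,0,0,0,0,0,0],[52,0,0,0,0,0,0]]], "squeeze": 30}}

```text
clock: 12.2
tcp_pos: [0.6723, -0.0214, 0.1779]
ee_rot: [0.0, -0.031, 1.0, -0.0]
contact_force: [1.0, -0.3, 0.9]
grip_width: 0.607
```

```bash
python3 g.py .672 -.0208 .177 93.8
```

```text
clock 12.20 tcp [ 0.6723 -0.0214  0.1779] shift_mm [0.2 0.6 0.9] |1| jaw 93.6 turn [-0.   0.  -0.2]  F [ 1.  -0.3  0.9] w 51.9
```

>>> {"api": "step_arm", "payload": {"targets": [[[48,0,0,0,0,0,0],[46,0,1.5,0,0,0,0],[43,0,1.5,0,0,0,0],[40,0,2,0,0,0,0],[38,0,2,0,0,0,0],[36,0,1,0,0,0,0],[34,0,0,0,0,0,0],[34,0,0,0,0,0,0]]]}}

```text
clock: 12.87
tcp_pos: [0.6718, -0.0142, 0.1801]
ee_rot: [0.001, -0.032, 0.999, -0.003]
contact_force: [-1.3, -1.3, 0.2]
grip_width: 0.414
```

```bash
python3 g.py .672 -.0133 .177 93.8
```

```text
clock 12.87 tcp [ 0.6718 -0.0142  0.1801] shift_mm [-0.3  0.9  3.1] |3| jaw 93.7 turn [-0.3  0.1 -0.1]  F [-1.3 -1.3  0.2] w 35.3
```

>>> {"api": "step_arm", "payload": {"targets": [[[28,0,0,0,0,0,0],[28,0,0,0,0,0,0],[28,0,0,0,0,0,0]]]}}

```text
clock: 13.12
tcp_pos: [0.6718, -0.0142, 0.1801]
ee_rot: [0.001, -0.033, 0.999, -0.003]
contact_force: [-1.5, -1.6, 1.5]
grip_width: 0.421
```

```bash
python3 g.py .672 -.0133 .177 93.8; python3 - <<'E'
from h import *
s=cams.grab_frame("side")
save(s,"hs.png",(340,150,420,220),10)
E
```

```text
clock 13.12 tcp [ 0.6718 -0.0142  0.1801] shift_mm [-0.3  0.9  3.1] |3| jaw 93.7 turn [-0.3  0.1 -0.1]  F [-1.5 -1.6  1.5] w 36.0
```

View pics/hs.png

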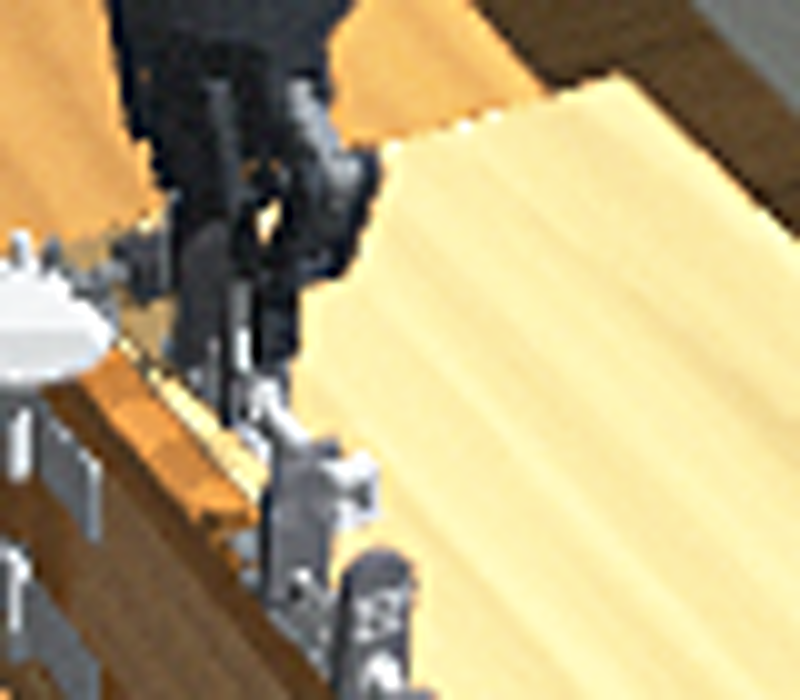

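>>> {"api": "step_arm", "payload": {"targets": [[[58,0,0,0,0,0,0],[58,0,0,0,0,0,0],[58,0,0,0,0,0,0],[58,0,0,-15,0,0,0],[58,0,0,-20,0,0,0],[64,2,-10,-15,0,0,0],[70,6,-20,0,0,0,0],[70,6,-25,0,0,0,0]]]}}

```text
clock: 13.83
tcp_pos: [0.6621, -0.0639, 0.2347]
ee_rot: [0.002, -0.035, 0.999, 0.002]
contact_force: [-0.2, -0.7, -0.1]
grip_width: 0.823
```

```bash
python3 g.py .649 -.1335 .225 93.8
```

```text
clock 13.83 tcp [ 0.6621 -0.0639  0.2347] shift_mm [ 17.9 -68.5   9.4] |71| jaw 94.0 turn [0.2 0.2 0.2]  F [-0.2 -0.7 -0.1] w 70.3
```

>>> {"api": "step_arm", "payload": {"targets": [[[70,6,-24,2,0,0,0],[70,5,-22,2,0,0,0],[70,1,-8,2,0,0,0],[70,0,0,0,0,0,0],[70,0,0,0,0,0,0]]]}}

```text
clock: 14.25
tcp_pos: [0.6557, -0.1235, 0.2376]
ee_rot: [0.007, -0.033, 0.999, 0.001]
contact_force: [0.6, 0.4, 0.6]
grip_width: 0.819
```

```bash
python3 g.py .649 -.1335 .177 93.8; python3 - <<'E'
from h import *
s=cams.grab_frame("side")
save(s,"is.png",(340,150,420,220),10)
E
```

```text
clock 14.25 tcp [ 0.6557 -0.1235  0.2376] shift_mm [ 8.2 -9.6 60.4] |62| jaw 93.8 turn [ 0.1  0.8 -0. ]  F [0.6 0.4 0.6] w 70.0
```

View pics/is.png

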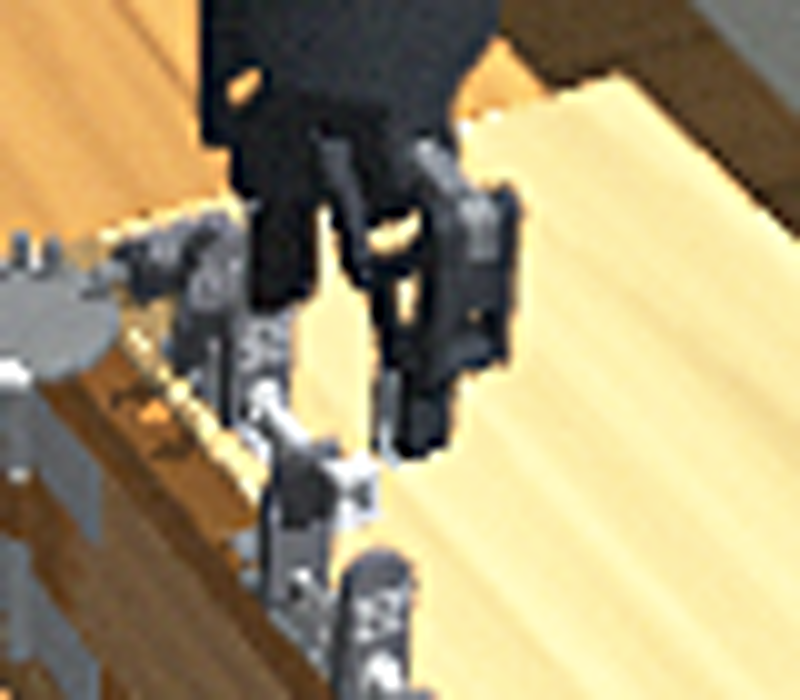

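>>> {"api": "step_arm", "payload": {"targets": [[[70,6,-7,8,0,0.8,0],[70,1,-1,8,0,0,0],[70,0,0,4,0,0,0],[70,0,0,0,0,0,0],[70,0,0,0,0,0,0]]]}}

```text
clock: 14.72
tcp_pos: [0.6491, -0.1282, 0.2147]
ee_rot: [-0.001, -0.035, 0.999, 0.002]
contact_force: [0.5, -1.0, -0.2]
grip_width: 0.822
```

```bash
python3 g.py .649 -.1335 .177 93.8
```

```text
clock 14.72 tcp [ 0.6491 -0.1282  0.2147] shift_mm [ 0.4 -5.4 37.7] |38| jaw 94.1 turn [ 0.2 -0.1  0.3]  F [ 0.5 -1.  -0.2] w 70.2
```

>>> {"api": "step_arm", "payload": {"targets": [[[70,0,-4,4,0,0,0.3],[70,0,-1,10,0,0,0],[70,0,0,10,0,0,0],[70,0,0,8,0,0,0],[70,0,0,2,0,0,0],[70,0,0,0,0,0,0],[70,0,0,0,0,0,0]]]}}

```text
clock: 15.3
tcp_pos: [0.6487, -0.1325, 0.1749]
ee_rot: [-0.003, -0.033, 0.999, 0.002]
contact_force: [0.3, -0.4, 0.1]
grip_width: 0.813
```

```bash
python3 g.py .649 -.1335 .177 93.8;python3 - <<'E'
from h import *
s=cams.grab_frame("side")
save(s,"js.png",(340,150,420,220),10)
E
```

```text
clock 15.30 tcp [ 0.6487 -0.1325  0.1749] shift_mm [-0.2 -1.  -2.1] |2| jaw 93.8 turn [ 0.3 -0.3 -0. ]  F [ 0.3 -0.4  0.1] w 69.5
```

View pics/js.png

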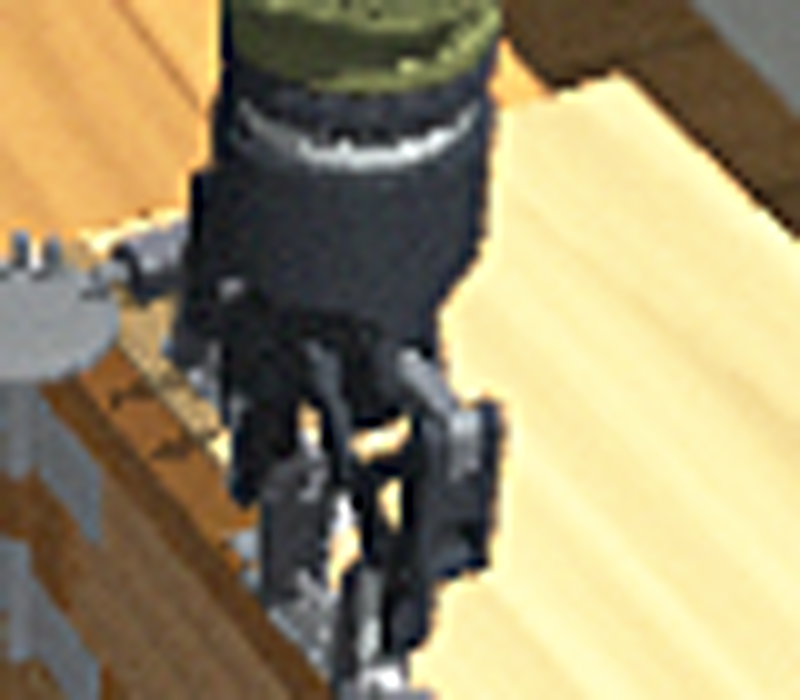

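>>> {"api": "step_arm", "payload": {"targets": [[[56,0,-1,-2,0,0,0],[52,0,0,0,0,0,0],[50,0,1,0,0,0,0],[47,0,1.5,0,0,0,0],[44,0,2,0,0,0,0],[40,0,1.5,0,0,0,0],[36,0,1,0,0,0,0],[30,0,0,0,0,0,0]]], "squeeze": 60}}

```text
clock: 16.02
tcp_pos: [0.6488, -0.1275, 0.1804]
ee_rot: [-0.001, -0.034, 0.999, -0.002]
contact_force: [-1.8, 2.6, -1.3]
grip_width: 0.443
```

```bash
python3 g.py .649 -.1275 .177 93.8
```

```text
clock 16.02 tcp [ 0.6488 -0.1275  0.1804] shift_mm [-0.2  0.   3.4] |3| jaw 93.9 turn [-0.2 -0.2  0.1]  F [-1.8  2.6 -1.3] w 37.9
```

>>> {"api": "step_arm", "payload": {"targets": [[[30,0,0,0,0,0,0],[30,6,-0.3,0,0,0,2],[30,10,-0.5,0,0,0,3.5],[30,12,-0.5,0,0,0,4]]]}}

```text
clock: 16.35
tcp_pos: [0.6221, -0.1292, 0.1804]
ee_rot: [-0.0, 0.049, 0.999, -0.003]
contact_force: [-1.4, 2.1, 1.8]
grip_width: 0.445
```

```bash
cat > gate.py <<'E'
from h import *
import g
H=np.array([.6244,.0433])
def rep():
    st=bot.get_state();p=np.array(st["tcp_pos"])[:2]-H
    th=(-81.9-np.degrees(np.arctan2(p[1],p[0])))%360
    th=th if th<300 else th-360
    print("theta %.1f r %.4f jaw-based"%(th,np.hypot(*p)),"tau",np.round(st["torque"],2))
    ph=np.radians(-81.9-th)
    g.go([*(H+.1725*np.array([np.cos(ph),np.sin(ph)])),.18],93.9-th)
rep()
E
python3 gate.py
```

```text
theta 8.9 r 0.1725 jaw-based tau [-0.33  0.36  0.58]
clock 16.35 tcp [ 0.6221 -0.1292  0.1804] shift_mm [0.  0.  0.4] |0| jaw 84.4 turn [-0.3 -0.  -0.6]  F [-1.4  2.1  1.8] w 38.0
```

>>> {"api": "step_arm", "payload": {"targets": [[[30,15,-0.5,0,0,0,5],[30,15,-0.5,0,0,0,5],[30,15,-0.5,0,0,0,5],[30,15,-0.5,0,0,0,5],[30,15,-0.5,0,0,0,5]]]}}

```text
clock: 16.77
tcp_pos: [0.5483, -0.1114, 0.1804]
ee_rot: [0.002, 0.27, 0.963, -0.004]
contact_force: [1.1, 0.8, 0.1]
grip_width: 0.442
```

```bash
python3 gate.py
```

```text
theta 34.3 r 0.1724 jaw-based tau [-0.34  0.61  0.75]
clock 16.77 tcp [ 0.5483 -0.1114  0.1804] shift_mm [-0.  -0.1  0.4] |0| jaw 58.7 turn [-0.4  0.3 -0.9]  F [1.1 0.8 0.1] w 37.7
```

>>> {"api": "step_arm", "payload": {"targets": [[[30,15,-0.5,0,0,0,4.5],[30,15,-0.5,0,0,0,5],[30,15,-0.5,0,0,0,5],[30,15,-0.5,0,0,0,5],[30,15,-0.5,0,0,0,5],[30,15,-0.5,0,0,0,5]]]}}

```text
clock: 17.27
tcp_pos: [0.48, -0.0508, 0.1803]
ee_rot: [0.004, 0.515, 0.857, -0.003]
contact_force: [4.1, 3.2, 0.3]
grip_width: 0.442
```

```bash
python3 gate.py
```

```text
theta 65.0 r 0.1723 jaw-based tau [0.23 0.67 0.62]
clock 17.27 tcp [ 0.48   -0.0508  0.1803] shift_mm [-0.  -0.2  0.3] |0| jaw 28.0 turn [-0.   0.6 -0.9]  F [4.1 3.2 0.3] w 37.7
```

>>> {"api": "step_arm", "payload": {"targets": [[[30,15,-0.5,0,0,0.3,4.5],[30,15,-0.5,0,0,0,5],[30,15,-0.5,0,0,0,5],[30,15,-0.5,0,0,0,5],[30,9,-0.3,0,0,0,3],[30,4,0,0,0,0,1]]]}}

```text
clock: 17.77
tcp_pos: [0.454, 0.0205, 0.1803]
ee_rot: [0.003, 0.687, 0.727, -0.001]
contact_force: [4.6, -4.8, 0.4]
grip_width: 0.443
```

```bash
python3 gate.py
```

```text
theta 90.5 r 0.1719 jaw-based tau [-0.43  1.14 -0.13]
clock 17.77 tcp [0.454  0.0205 0.1803] shift_mm [-0.  -0.6  0.3] |1| jaw 3.2 turn [ 0.2  0.3 -0.2]  F [ 4.6 -4.8  0.4] w 37.8
```

>>> {"api": "step_arm", "payload": {"targets": [[[30,8,-0.2,0,0,0,2.5],[30,7,-0.2,0,0,0,2],[30,3,0,0,0,0,0.5]]]}}

```text
clock: 18.02
tcp_pos: [0.4526, 0.0374, 0.1803]
ee_rot: [0.003, 0.721, 0.693, -0.003]
contact_force: [3.4, -7.3, 1.1]
grip_width: 0.443
```

```bash
python3 gate.py; python3 look.py k; python3 - <<'E'
from h import *
s,t=pickle.load(open("k.pkl","rb"));save(s,"ks.png",(250,120,450,350),3.4);save(t,"kt.png",(280,100,480,300),3)
E
python3 gate.py
```

```text
theta 96.1 r 0.1719 jaw-based tau [-0.44  0.96 -0.44]
clock 18.02 tcp [0.4526 0.0374 0.1803] shift_mm [-0.  -0.6  0.3] |1| jaw -2.2 turn [ 0.   0.4 -0. ]  F [ 3.4 -7.3  1.1] w 37.8
theta 96.0 r 0.1719 jaw-based tau [-0.34  1.07 -0.39]
clock 18.12 tcp [0.4526 0.0371 0.1803] shift_mm [-0.  -0.6  0.3] |1| jaw -2.2 turn [ 0.   0.4 -0. ]  F [ 2.7 -6.2  1.6] w 38.0
```

View pics/ks.png

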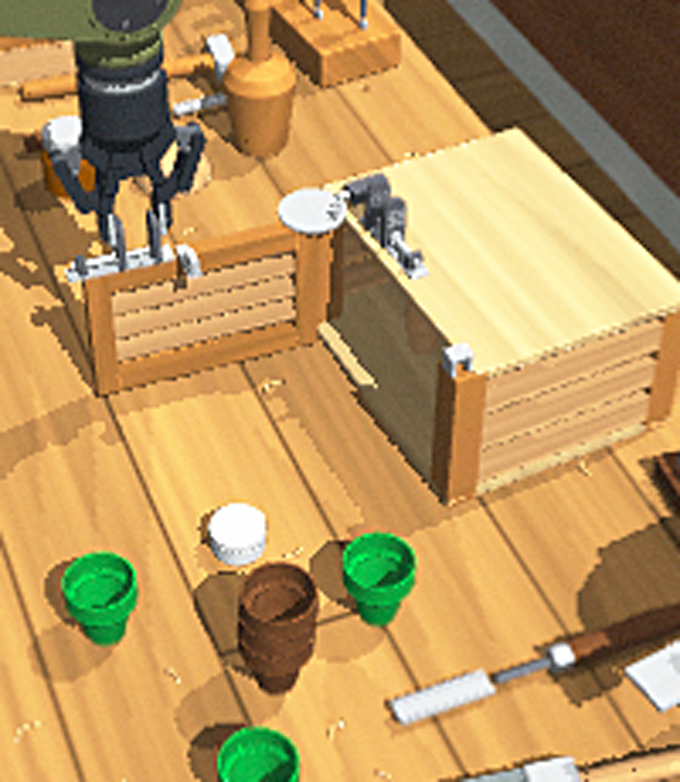

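View pics/kt.png

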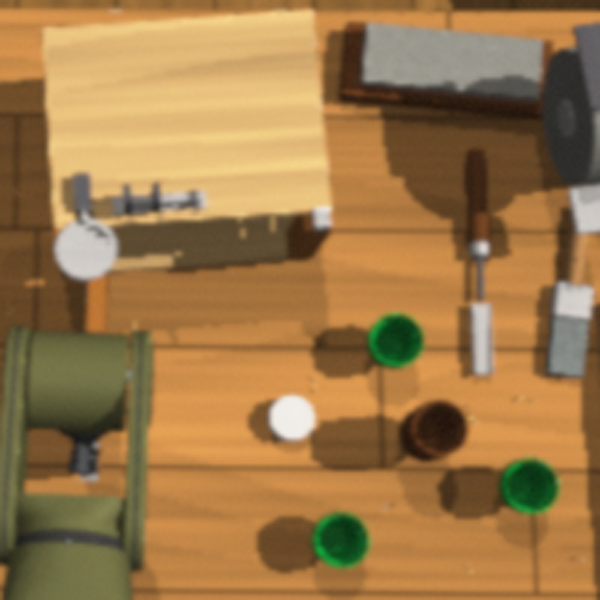

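```bash
python3 - <<'E'
from h import *
import gate
for i in range(8): cams.grab_frame("side")
gate.rep()
s,t=pickle.load(open("k.pkl","rb"));s0,t0=pickle.load(open("f0.pkl","rb"))
for c in("polish_tin","wax_jar","mallet","hammer","dust_brush"): pass
E
```

```text
theta 96.0 r 0.1719 jaw-based tau [-0.34  1.07 -0.39]
clock 18.12 tcp [0.4526 0.0371 0.1803] shift_mm [-0.  -0.6  0.3] |1| jaw -2.2 turn [ 0.   0.4 -0. ]  F [ 2.7 -6.2  1.6] w 38.0
theta 95.9 r 0.1719 jaw-based tau [-0.21  1.14 -0.27]
clock 18.52 tcp [0.4526 0.0368 0.1803] shift_mm [-0.  -0.6  0.3] |1| jaw -2.2 turn [ 0.   0.4 -0.1]  F [ 2.4 -4.2  0.6] w 37.6
```

Steady at about 96° with the grip squeezed home, so I'm handing in.

```bash
python3 -c "
from cell import job
print(job.sign_off())"
```

```text
the job is handed in; nothing more can be done
None
```

The job is done and handed in at about 18.5 s. I nested the stray brown beaker into the brown stack, drew the slide bolt, squeezed the gate's grip and swung the gate through its notch. The arm is still holding it open.

**Last checks**
- **Gate:** it stands at about 96° (1.67 rad), worked out from the arm's position, so a little past square. It moved by only about 0.1° over the last 0.4 s before hand-in. The gripper reads about 38 mm, which matches the grip squeezed home because it reads about 2 mm low.
- **Bolt:** it stalled at a reading of about 36 mm, matching fully drawn. In the pictures it stayed there after I let go.
- **Stack:** the rim height matches a fully seated 110 mm in both cameras, and the stack is still standing.
- **Other things:** the polish tin and the three green look-alike beakers look unmoved. I didn't check the other bystanders' positions numerically.

**Disagreement:** the two cameras differed by 3–5 mm along x. For the bolt and grip I corrected using the view of the fingers and the bolt's closed position. The nested beaker looked up to about 4 mm off the stack's centre in the side view, but there was no visible tilt.

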